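Press down the sprung plate of the used-cell tub with the tamper

TASK

Take the flat tamper out of its slanted dock and press the yellow sprung plate in the green collection tub squarely down until it bottoms out level and both hidden catches hold it down, without forcing it beyond a firm push or pressing it with the bare gripper. Then stand the tamper upright on the blue sorting mat, let go of it, and leave the glass vial, the flashlight and the tray of cells where they are.

Things in the scene. Friction and masses are not known exactly. Their poses are not given: they have to be found in the camera images.
- tamper: flat tamper, 106 mm tall, about 0.35 kg: square aluminium pad 76 x 76 x 14 mm, orange handle rising from its centre. Origin: centre of the pad's flat underside; z runs up the handle. It starts in the dock, its z leaning 30 degrees from vertical towards the dock's -x (roughly the robot's right, world -y), its y level
- dock: fixed grey slanted dock, 100 x 100 mm, 71 mm high; origin under its centre. Its bed slopes 30 degrees, low end at its -x, bed centre 45 mm above the origin; a 10 mm lip at the low end and two 7 mm side cheeks keep the pad. Draw the tamper out along its own z
- tub: fixed green collection tub, 150 x 150 mm outside (156 mm over the rim), 89 mm high, rim turned inward leaving a square opening of 122 x 122 mm; origin under its centre, sides along x and y. Two sprung catches sit out of sight under the rim at its +y and -y sides and snap over the plate's edges when it is fully down
- plate: yellow square sprung plate in the tub, 124 x 124 x 6 mm. Origin: centre of its underside; z up. Pushed off centre or out of square it rocks by up to 0.1 rad. If it comes down out of level only one catch, or none, holds it: it springs back or stays askew
- mat: fixed blue hard silicone sorting mat, 160 x 160 x 6 mm; origin under its centre, so its top is 6 mm above; sides along x and y
- vial: loose bystander: upright glass vial with a halogen capsule bulb and a white cap, 34 mm diameter, 66 mm tall; origin under its centre
- flashlight: loose bystander: aluminium flashlight standing on its lens, 48 mm diameter at the foot, 31 mm above, 132 mm tall; origin under its centre
- tray: loose bystander: white plastic tray of cells, 90 x 210 x 40 mm; origin under its centre
- tamper_handle (a point): the place to grip the tamper's handle, on its axis, 78 mm up from the pad's underside; axes as the tamper. The handle has flat sides, 36 mm along x and 26 mm along y, and runs from 14 to 106 mm above the underside. Grip it across the 26 mm
- plate_top (a point): centre of the plate's upper face, 77 mm above the tub's underside at rest. Spring: 3 N at first, 0.2 N more per mm, 2 to 5 N extra while passing the catches. A stop with a stiff rubber buffer (10 N per mm) comes after 22 to 34 mm: hidden, different each time, to be felt (15 to 25 N is plainly on it, over 60 N too much). Two catches then keep the plate down, at most 2.5 mm above it
Mind the look-alikes: they are no part of the job. What is shaped like the tamper but brown or red is not meant.

How it is judged:
On the way, in this order (a step that is already met when the one before it is completed fails the run):
1. the tamper is lifted clear of the dock by the gripper (height (world z) of tamper above 0.1 m and contact force between tamper and the fingers above 2 N and contact force between tamper and dock below 0.1 N), for 0.1 s.
2. the upright tamper presses the plate down by at least 18 mm and level (z of plate in the frame of tub below 0.053 m and angle between plate's own z axis and vertical below 0.05 rad and angle between tamper's own z axis and vertical below 0.08 rad and contact force between tamper and plate above 5 N), for 0.1 s.
At the end, for the whole second after the job is handed in: the plate stays down by itself, at least 18 mm below its rest height and within 0.04 rad of level; the tamper stands upright (within 0.06 rad) on its pad on the mat, its centre within 50 mm of the mat's centre along each side, released and at rest (z of plate in the frame of tub below 0.053 m and angle between plate's own z axis and vertical below 0.04 rad and x of tamper in the frame of mat between -0.05 and 0.05 m and y of tamper in the frame of mat between -0.05 and 0.05 m and height (world z) of tamper below 0.012 m and angle between tamper's own z axis and vertical below 0.06 rad and linear speed of tamper below 0.02 m/s); the robot touches nothing.
It fails at once if the plate is forced: the tamper pushes it with more than 60 N (contact force between tamper and plate above 60 N).
It fails at once if the plate is pressed with the bare gripper (contact force between the fingers and plate above 2 N).
It fails at once if the vial is moved by more than 20 mm or tipped (distance of vial from where it was at the start of the episode above 0.02 m or angle between vial's own z axis and vertical above 0.3 rad).
It fails at once if the flashlight is moved by more than 20 mm or tipped (distance of flashlight from where it was at the start of the episode above 0.02 m or angle between flashlight's own z axis and vertical above 0.3 rad).
It fails at once if the tray is moved by more than 20 mm (distance of tray from where it was at the start of the episode above 0.02 m).
It also fails if it takes over 48 s, if anything falls off the work surface, if the arm or the gripper's body presses on something with over 40 N, if the wrist force passes 120 N, or if a joint passes its speed limit or range.

ROBOT

A 7-joint arm with a two-finger parallel gripper is mounted at the origin on the work surface. World frame = base frame: x ahead of the robot, y to its left, z up, the work surface at z = 0. Lengths are in m, angles in rad, forces in N, time in s.
With the tool pointing down it reaches from about 0.425 to 0.925 m from the base axis. Payload 6.8 kg.
Tool frame: the origin (TCP) lies at the very end of the fingers, on their centre line; the grasp point (between the pads) lies 19 mm behind it; z points along the fingers, y is the line along which they close (so a half turn about z gives the same grasp; the last joint's range is limited). The gripper opens to 85 mm and grips with 20 to 120 N. Pads are 22 mm wide; open, the fingers measure 114 mm over their backs; the gripper's body (76 mm by 85 mm) begins 54 mm behind the grasp point. The pads swing forward as they close: fully open they stand 13 mm farther back than shut.
Start: joints at [-1.267, 0.477, 0.022, 1.555, -0.011, 1.109, -0.083], TCP at [0.27, 0.619, 0.231] pointing down, gripper open.
Joint ranges: [-2.96, 2.96], [-0.34, 2.1], [-1.41, 1.46], [0.24, 2.44], [-1.37, 4.51], [0.17, 1.92], [-2.96, 2.96]. Speed limits (rad/s): [2.39, 2.39, 3.14, 3.14, 3.14, 3.14, 3.14].

INTERFACE

Orientations are given as a rotation vector (axis times angle).
In Python, from rig import arm gives the robot as it stands.
- The arm moves only by the tool apply_moves, never from a script. Its argument "rows" is one flat list of numbers, 5 for each row, row after row: the shift along the tool's x, y, z in mm, then the turn about the tool's z in degrees, then the closure, from 0 (fully open) to 1 (shut). A call has 1 to 12 rows; each row shifts and turns the commanded pose from where the row before left it, along the tool's axes as they then stand; what a row does not reach is not made up. A row lasts 1/8 s, in which the tool goes at most 62.5 mm and 10.7 degrees, less where a joint would pass 70% of its speed; a pose out of reach is approached as far as the arm can. A call is refused whole if a number of a shift passes 62.5 or a number of a turn 10.7, either way. A call with a gripper value outside its range is refused whole. The fingers move at their own pace and stop on an object; "squeeze" is the grip in N (left out, the last holds). Time passes only in rows, so rows that do not move let the fingers close. It gives the time, the measured TCP pose, the force, the opening and the grip force at its end, in the units of the state.
- arm.get_obs(): the state, without advancing time (a new reading comes with each control period).
- arm.get_image(name): name is "scene" or "top" or "wrist"; returns a dict with "frame" (384x512x3 uint8, red, green, blue), "fx", "fy", "cx", "cy" (pixels), "k1" (the pictures are not rectified: a ray, as slopes to the right and down, at radius r is drawn at 1 + k1 r^2 times it, then the intrinsics apply), "T" (4x4, takes a point from camera to world coordinates). Camera axes: x right, y down, z forward; pixel columns grow to the right and rows downward; lengths in m; the calibration is good to about 2 mm. A picture is of the moment at which its call begins. There is no depth.
- arm.hand_in(): hands the job in; it is judged then, once.
The state is a dict: "time": time; "joints": joint angles; "joint_vel": joint speeds; "effort": joint torques, N m; "ee_pos": TCP position; "tcp_rot": TCP orientation; "force": force on the tool from outside, world axes, zero at the start; "moment": the same for the moment, N m; "gripper_width": finger opening in m; "grasp_force": force on a finger pad.
Only numpy, scipy, OpenCV 4.12 (cv2) and the standard library are available. Lean on these libraries where they do the work, as an engineer would, in place of code of your own. Each camera call takes 0.05 s, during which the arm holds its last target. There are 200 camera calls.

## Working session

There is one attempt and no reset: what is moved stays moved. The work goes in short steps, Python scripts to look and compute and a tool call to move; the robot and the scene stay as the last step left them, time stands still between calls to the robot, and variables do not carry over. Pictures are saved under pics/ and viewed, at most 13 in all, crops included, and the job is handed in when it is done.

Besides the shell and the picture viewer there is one more tool, called after "Call:" by a JSON object that holds its "op" and its "data". apply_moves: Moves the arm, as the interface text tells. Its arguments: {"type":"object","properties":{"rows":{"type":"array","items":{"type":"number"}},"squeeze":{"type":"number"}},"required":["rows"]}

```bash
mkdir -p pics; ls
python3 - <<'E'
from rig import arm
import cv2,numpy as np,pickle
d={}
for n in("scene","top","wrist"):
    m=arm.get_image(n);d[n]=m
    print(n,m["fx"],m["cx"],m["cy"],m["k1"],np.round(m["T"],3).tolist())
pickle.dump(d,open("im0.pkl","wb"))
a=np.hstack([d["scene"]["frame"],d["top"]["frame"]])
cv2.imwrite("pics/top0.png",cv2.resize(d["top"]["frame"][...,::-1],(800,600),interpolation=cv2.INTER_CUBIC))
cv2.imwrite("pics/scene0.png",cv2.resize(d["scene"]["frame"][...,::-1],(800,600),interpolation=cv2.INTER_CUBIC))
print(arm.get_obs())
E
```

```text
pics
scene 354.874997751234 250.42915836777337 193.972985010503 0.027031844460629888 [[-0.647, 0.504, -0.572, 1.149], [0.762, 0.444, -0.471, 0.438], [0.017, -0.741, -0.671, 0.709], [0.0, 0.0, 0.0, 1.0]]
top 348.9016522536576 255.01134244251153 192.79774884943757 -0.07280523701709528 [[-0.006, -0.998, 0.056, 0.549], [-1.0, 0.007, 0.024, -0.016], [-0.025, -0.056, -0.998, 0.872], [0.0, 0.0, 0.0, 1.0]]
wrist 314.7150196998239 250.67632511338806 189.2783192618551 -0.08758473902562254 [[0.401, 0.867, 0.297, 0.193], [0.916, -0.378, -0.132, 0.652], [-0.002, 0.325, -0.946, 0.372], [0.0, 0.0, 0.0, 1.0]]
{'time': 0.15, 'joints': array([-1.26707843,  0.47766126,  0.02234707,  1.55618071, -0.01148142,
        1.10931357, -0.08310111]), 'joint_vel': array([ 0.00281139, -0.00120684, -0.00131359, -0.00165262, -0.00020818,
       -0.00133293,  0.00096135]), 'effort': array([ 2.66046605e-03, -5.96921146e+01,  1.60999216e+00, -2.81491596e+01,
        1.26249596e-02,  6.60404650e-03, -1.07227219e-06]), 'ee_pos': array([0.2700182 , 0.61815545, 0.23053328]), 'tcp_rot': array([-6.42245845e-01, -3.07506286e+00,  2.23625416e-03]), 'force': array([ 0.12257821, -0.11765618,  0.17541913]), 'moment': array([-0.02057633, -0.00289263,  0.01859815]), 'grasp_force': 0.0, 'gripper_width': 0.08541987585467187}
```

View pics/top0.png

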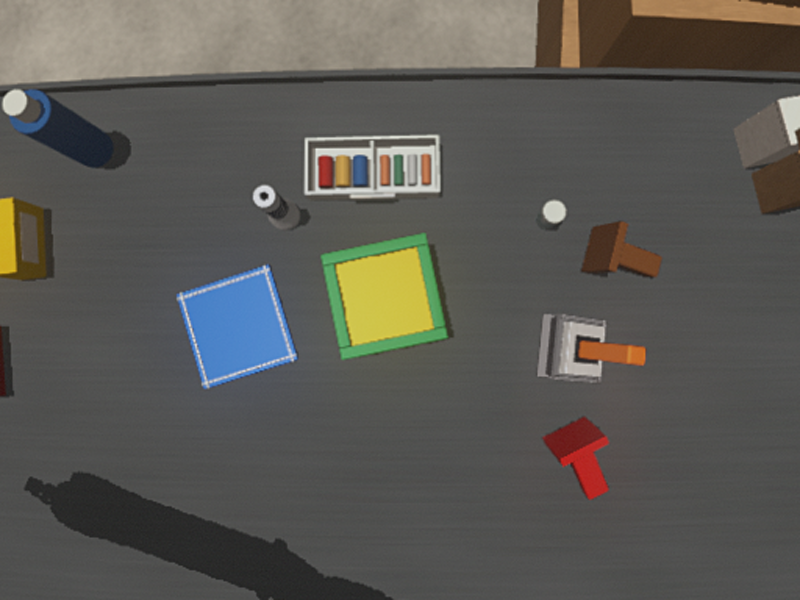

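View pics/scene0.png

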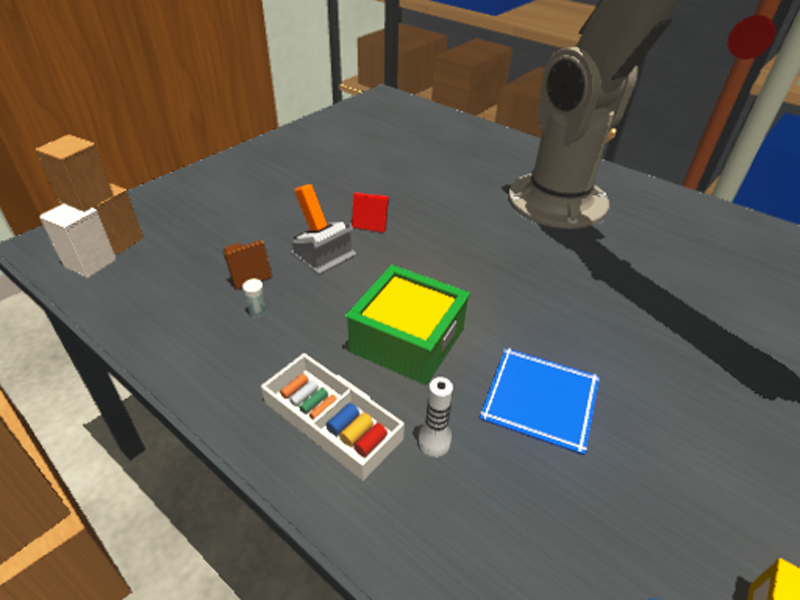

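Candidates (800x600 top view): the orange-handled tamper in the grey dock at (590,350), a brown look-alike at (620,255) and a red one at (577,450). I choose the orange one in the dock. The tub is at (385,297), mat (238,326), vial (552,213), flashlight (275,205) and tray (372,165).

```bash
cat > h.py <<'E'
import numpy as np,cv2
from scipy.optimize import minimize
def proj(m,P):
    T=np.asarray(m["T"]);q=(np.asarray(P)-T[:3,3])@T[:3,:3];s=q[:,:2]/q[:,2:]
    s=s*(1+m["k1"]*(s**2).sum(1,keepdims=True))
    return s*[m["fx"],m["fy"]]+[m["cx"],m["cy"]]
def ray(m,uv,z):
    K=np.array([[m["fx"],0,m["cx"]],[0,m["fy"],m["cy"]],[0,0,1.]])
    d=(np.asarray(uv,float)-[m["cx"],m["cy"]])/[m["fx"],m["fy"]];s=d
    for _ in range(20): s=d/(1+m["k1"]*(s**2).sum())
    T=np.asarray(m["T"]);w=T[:3,:3]@np.r_[s,1];return T[:3,3]+w*(z-T[2,3])/w[2]
def mask(m,h0,h1,s=120,v=60):
    return cv2.inRange(cv2.cvtColor(m["frame"],cv2.COLOR_RGB2HSV),(h0,s,v),(h1,255,255))
def biggest(b,near=None):
    n,l,st,c=cv2.connectedComponentsWithStats(b)
    k=[i for i in range(1,n) if st[i,4]>40]
    i=max(k,key=lambda i:st[i,4]) if near is None else min(k,key=lambda i:np.hypot(*(c[i]-near)))
    return ((l==i)*255).astype(np.uint8)
S=4
def hullimg(m,P):
    z=np.zeros(m["frame"].shape[:2],np.uint8)
    z=cv2.resize(z,None,fx=S,fy=S)
    h=cv2.convexHull(((proj(m,P)+.5)*S-.5).astype(np.float32))
    cv2.fillConvexPoly(z,np.round(h*16).astype(np.int32),255,shift=4)
    return cv2.resize(z,None,fx=1/S,fy=1/S,interpolation=cv2.INTER_AREA)
def fit(ms,bs,model,p0,step):
    f=lambda p:sum(np.abs(hullimg(m,model(p)).astype(float)-b).sum()/255/max((b>0).sum(),1) for m,b in zip(ms,bs))
    r=None;p=np.array(p0,float)
    for k in(1,.5,.2):
        sim=np.vstack([p]+[p+np.eye(len(p))[i]*step[i]*k for i in range(len(p))])
        r=minimize(f,p,method="Nelder-Mead",options=dict(initial_simplex=sim,maxiter=250,xatol=1e-5,fatol=1e-5));p=r.x
    return p,r.fun
def Rz(a): return np.array([[np.cos(a),-np.sin(a),0],[np.sin(a),np.cos(a),0],[0,0,1]])
def square(w,z): 
    c=np.array([[1,1],[1,-1],[-1,-1],[-1,1]])*w/2
    return lambda p:np.c_[c@Rz(p[2])[:2,:2].T+p[:2],np.full(4,z)]
def tampR(yaw,lean=np.pi/6): # z leans to local -x
    c,s=np.cos(lean),np.sin(lean)
    return Rz(yaw)@np.array([[c,0,-s],[0,1,0],[s,0,c]])
def handle(p,lean=np.pi/6):
    B=np.array([[x,y,z] for x in(-.018,.018) for y in(-.013,.013) for z in(.014,.106)])
    return B@tampR(p[3],lean).T+p[:3]
E
python3 - <<'E'
import pickle;from h import *
d=pickle.load(open("im0.pkl","rb"));t,s=d["top"],d["scene"]
for nm,u,z in[("vial",(554,211),.066),("flash",(265,195),.132),("brown",(622,250),.05),("red",(577,440),.05),("browntip",(655,268),.03),("redtip",(597,495),.03)]:print(nm,ray(t,np.array(u)*.64,z).round(3))
g=lambda m,n:biggest(mask(m,50,80)|mask(m,22,34),np.array(n)*.64)
def rep(nm,ms,bs,mod,p0,st):
    for lab,i in(("both",[0,1]),("top",[0]),("scene",[1])):
        p,f=fit([ms[k] for k in i],[bs[k] for k in i],mod,p0,st);print(nm,lab,p.round(4),round(f,3))
def top_only(nm,b,mod,p0,st):
    p,f=fit([t],[b],mod,p0,st);print(nm,p.round(4),round(f,3))
gt=cv2.morphologyEx(g(t,(385,297)),cv2.MORPH_CLOSE,np.ones((5,5)))
p0=ray(t,np.array((385,297))*.64,.089);top_only("tub",gt,square(.156,.089),[p0[0],p0[1],.2],[.01,.01,.1])
# yellow visible opening 122 at z=.089 rim (inner), scene+top
yt=biggest(mask(t,22,34),np.array((385,297))*.64)
top_only("tubopen",yt,square(.122,.089),[p0[0],p0[1],.2],[.01,.01,.1])
bt=biggest(mask(t,100,125),np.array((238,326))*.64);bs=biggest(mask(s,100,125),np.array((540,400))*.64)
cl=lambda b:cv2.fillConvexPoly(np.zeros_like(b),cv2.convexHull(cv2.findNonZero(b)),255)
p0=ray(t,np.array((238,326))*.64,.006);rep("mat",[t,s],[cl(bt),cl(bs)],square(.160,.006),[p0[0],p0[1],.25],[.01,.01,.1])
ot=biggest(mask(t,5,17,150,90),np.array((612,352))*.64);os_=biggest(mask(s,5,17,150,90),np.array((310,207))*.64)
print((ot>0).sum(),(os_>0).sum())
p0=ray(t,np.array((583,350))*.64,.06)
rep("tamper",[t,s],[ot,os_],handle,[p0[0],p0[1],.045,np.pi/2],[.01,.01,.01,.15])
c=s["frame"][100:200,130:270,::-1];c2=t["frame"][180:280,330:470,::-1]
cv2.imwrite("pics/crop0.png",cv2.resize(np.vstack([c,c2]),None,fx=3,fy=3,interpolation=cv2.INTER_CUBIC))
E
```

```text
vial [ 0.728 -0.23   0.066]
flash [0.74  0.187 0.132]
brown [ 0.671 -0.337  0.05 ]
red [ 0.385 -0.262  0.05 ]
browntip [ 0.645 -0.397  0.03 ]
redtip [ 0.296 -0.299  0.03 ]
tub [0.6073 0.0212 0.124 ] 0.26
tubopen [0.601  0.0248 0.1983] 0.019
mat both [0.5538 0.2594 0.3322] 0.59
mat top [0.5618 0.2771 0.3216] 0.31
mat scene [0.5517 0.2567 0.2987] 0.261
488 354
tamper both [ 0.5222 -0.2676  0.0466  1.4208] 0.256
tamper top [ 0.5201 -0.283   0.0043  1.4414] 0.059
tamper scene [ 0.523  -0.2696  0.0457  1.3483] 0.097
```

View pics/crop0.png

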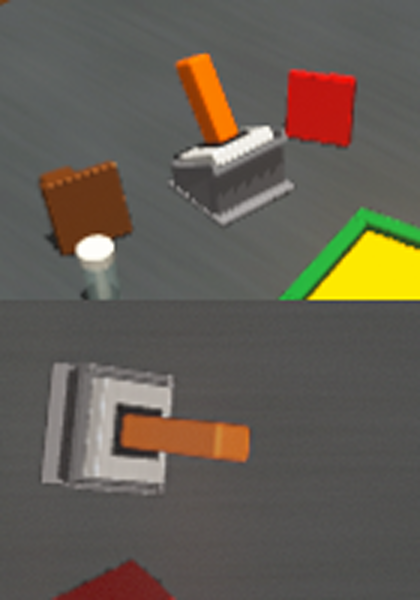

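The crop shows the orange handle, with a dark collar, rising from the pale pad in the grey dock, so the choice is right. The mat, tub and handle fits are poor: the masks or the handle's lower end don't match the model. I'll refine them.

Run:
```python
import pickle;from h import *
d=pickle.load(open("im0.pkl","rb"));t,s=d["top"],d["scene"]
for nm,z,cs in[("mat",.006,[(180,295),(267,267),(297,358),(206,386)]),("tub",.089,[(321,255),(426,234),(448,337),(342,358)])]:
    q=np.array([ray(t,np.array(c)*.64,z)[:2] for c in cs]);e=q-np.roll(q,1,0)
    print(nm,q.round(3).tolist(),q.mean(0).round(4),np.hypot(*e.T).round(3),(np.degrees(np.arctan2(e[:,1],e[:,0]))).round(1))
hs=cv2.cvtColor(t["frame"],cv2.COLOR_RGB2HSV)
print("green",hs[int(297*.64),int(330*.64)],"blue",hs[int(326*.64),int(238*.64)],hs[180,118:124].tolist())
b=biggest(mask(t,100,125),np.array((238,326))*.64);print((b>0).sum(),cv2.minAreaRect(cv2.findNonZero(b)))
def h5(p):
    B=np.array([[x,y,z] for x in(-.018,.018) for y in(-.013,.013) for z in(p[4],.106)])
    return B@tampR(p[3]).T+p[:3]
ot=biggest(mask(t,5,17,150,70),np.array((612,352))*.64);os_=biggest(mask(s,5,17,150,70),np.array((310,207))*.64)
for i in([0,1],[0],[1]):
  for y0 in(1.45,1.65):
    p,f=fit([[t,s][k] for k in i],[[ot,os_][k] for k in i],h5,[.521,-.285,.05,y0,.03],[.01,.01,.01,.1,.01]);print(i,p.round(4),round(f,3),"grip",(p[:3]+tampR(p[3])[:,2]*.078).round(4))
    for m,o in((t,ot),(s,os_)):
        hd=hullimg(m,h5(p)).astype(float)-o; ys,xs=np.mgrid[:384,:512]; w=hullimg(m,h5(p)).astype(float)
        print("   dcentroid",((xs*w).sum()/w.sum()-(xs*o).sum()/o.sum()).round(2),((ys*w).sum()/w.sum()-(ys*o.astype(float)).sum()/o.sum()).round(2))
```

```text
mat [[0.61, 0.361], [0.654, 0.217], [0.508, 0.167], [0.463, 0.316]] [0.5588 0.2652] [0.154 0.151 0.155 0.155] [  17.   -72.9 -161.3  106.8]
tub [[0.661, 0.115], [0.69, -0.038], [0.541, -0.068], [0.512, 0.085]] [0.6008 0.0235] [0.152 0.156 0.152 0.155] [  11.6  -79.2 -168.6  100.9]
green [ 65 119 157] blue [106 157 202] [[114, 15, 85], [115, 17, 88], [110, 18, 87], [102, 15, 86], [114, 15, 87], [109, 23, 88]]
2926 ((150.66055297851562, 208.70184326171875), (55.170799255371094, 53.925621032714844), 73.3007583618164)
[0, 1] [ 0.5222 -0.2666  0.0444  1.4283  0.0186] 0.21 grip [ 0.5167 -0.3052  0.112 ]
   dcentroid -0.07 -0.02
   dcentroid -0.01 0.17
[0, 1] [ 0.5222 -0.2659  0.045   1.4341  0.0185] 0.212 grip [ 0.5169 -0.3046  0.1125]
   dcentroid -0.28 -0.09
   dcentroid 0.08 0.14
[0] [ 0.5212 -0.27    0.0345  1.4514  0.0189] 0.074 grip [ 0.5165 -0.3087  0.1021]
   dcentroid -0.11 -0.01
   dcentroid -0.45 2.34
[0] [ 0.5221 -0.2627  0.0517  1.4511  0.0217] 0.091 grip [ 0.5175 -0.3014  0.1193]
   dcentroid -0.11 -0.06
   dcentroid 0.33 -1.77
[1] [ 0.5265 -0.2648  0.0476  1.3582  0.0175] 0.091 grip [ 0.5183 -0.3029  0.1151]
   dcentroid -0.74 -0.95
   dcentroid -0.03 0.05
[1] [ 0.5225 -0.2696  0.044   1.3559  0.0168] 0.088 grip [ 0.5142 -0.3077  0.1116]
   dcentroid 0.72 0.8
   dcentroid -0.01 0.05
```

```bash
cat >> h.py <<'E'
from scipy.spatial.transform import Rotation as Ro
def to(o,P,yaw_y=None):
    """shift in tool axes mm from state o to TCP target P; turn about tool z deg so tool y lies along angle yaw_y (mod pi)"""
    R=Ro.from_rotvec(o["tcp_rot"]).as_matrix();s=R.T@(np.asarray(P)-o["ee_pos"])*1000
    a=np.degrees(np.arctan2(R[1,1],R[0,1]));tilt=np.degrees(np.arccos(-R[2,2]))
    tr=None if yaw_y is None else -((yaw_y-a+90)%180-90)
    return s.round(1),a.round(2),tilt.round(2),tr
E
python3 - <<'E'
from h import *;from rig import arm
o=arm.get_obs();print(to(o,[.55,.2,.26]))
o=dict(o);o["tcp_rot"]=(Ro.from_rotvec(o["tcp_rot"])*Ro.from_rotvec([0,0,np.radians(74.2)])).as_rotvec()
print(to(o,[.55,.2,.26],-8.0))
o["ee_pos"]=np.array([.55,.2,.26]);print(to(o,[.517,-.305,.231],-8.0))
E
```

```text
(array([-423.9, -271.2,  -29. ]), np.float64(66.41), np.float64(0.08), None)
(array([-376.4,  334.1,  -29. ]), np.float64(-7.79), np.float64(0.08), np.float64(0.20599677603620137))
(array([-504.8,   35.8,   29.7]), np.float64(-7.79), np.float64(0.08), np.float64(0.20599677603620137))
```

Call:
{"op": "apply_moves", "data": {"rows": [0,0,-4,10.6,0,0,0,-4,10.6,0,0,0,-4,10.6,0,0,0,-4,10.6,0,0,0,-4,10.6,0,0,0,-4,10.6,0,0,0,-4,10.6,0], "squeeze": 40}}

```text
time: 1.02
ee_pos: [0.27, 0.6184, 0.259]
tcp_rot: [2.373, 2.058, -0.001]
force: [0.5, -0.1, 0.2]
gripper_width: 0.0855
grasp_force: 0.0
```

Call:
{"op": "apply_moves", "data": {"rows": [-37.6,33.4,0,0,0,-37.6,33.4,0,0,0,-37.6,33.4,0,0,0,-37.6,33.4,0,0,0,-37.6,33.4,0,0,0,-37.6,33.4,0,0,0,-37.6,33.4,0,0,0,-37.6,33.4,0,0,0,-37.6,33.4,0,0,0,-37.6,33.4,0,0,0]}}

```text
time: 2.28
ee_pos: [0.5506, 0.1994, 0.2592]
tcp_rot: [-2.367, -2.065, 0.0]
force: [0.7, -0.1, -0.9]
gripper_width: 0.0854
grasp_force: 0.0
```

Call:
{"op": "apply_moves", "data": {"rows": [-50,3.6,0,0,0,-50,3.6,0,0,0,-50,3.6,0,0,0,-50,3.6,0,0,0,-50,3.6,0,0,0,-50,3.6,0,0,0,-50,3.6,0,0,0,-50,3.6,0,0,0,-50,3.6,0,0,0,-50,3.6,0,0,0,0,0,0,0,0]}}

```text
time: 3.65
ee_pos: [0.5158, -0.3044, 0.2594]
tcp_rot: [2.374, 2.056, -0.004]
force: [0.3, 0.3, -1.2]
gripper_width: 0.0855
grasp_force: 0.0
```

Run:
```python
from h import *;from rig import arm;import pickle
o=arm.get_obs();print(to(o,[.517,-.305,.093],-8.0),o["ee_pos"],o["joints"].round(2))
w=arm.get_image("wrist");pickle.dump((w,arm.get_obs()),open("w1.pkl","wb"))
im=w["frame"][...,::-1].copy()
for p in proj(w,handle([.5222,-.2663,.0447,1.431])): cv2.circle(im,tuple(int(round(v)) for v in p),2,(255,0,255),-1)
cv2.imwrite("pics/w1.png",cv2.resize(im,(800,600)))
```

```text
(array([ -0. ,   1.3, 166.4]), np.float64(-8.22), np.float64(0.15), np.float64(-0.22182199863124197)) [ 0.5158353  -0.30436883  0.25937379] [-0.09  0.38  0.68  1.75 -0.26  1.11  0.53]
```

View pics/w1.png

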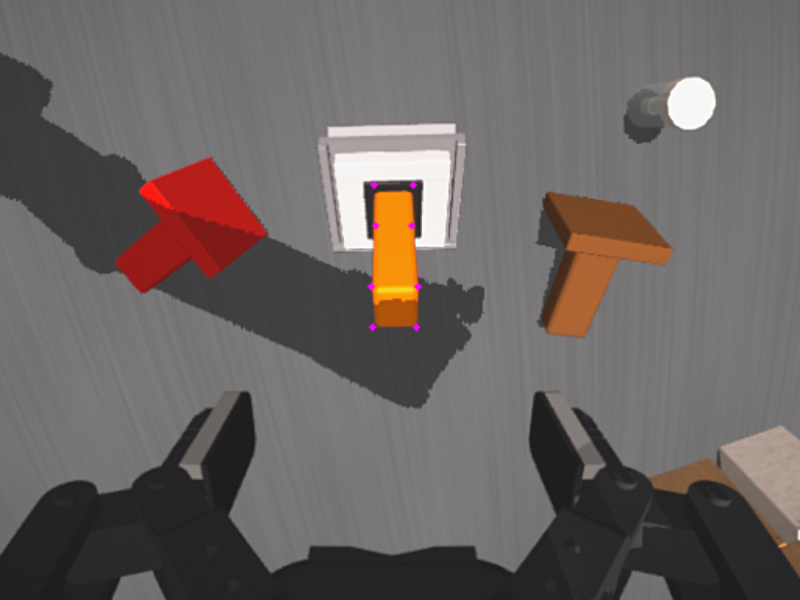

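The wrist view shows the handle at (395,260), centred between the fingers, and the projected model (magenta) agrees within about 2 mm. The red look-alike (190,225) and brown one (605,265) are clear. Descending.

Call:
{"op": "apply_moves", "data": {"rows": [0,1,45,0,0,0,0,45,0,0,0,0,40,0,0,0,0,26,0,0,0,0,10,0,0,0,0,0,0,0]}}

```text
time: 4.45
ee_pos: [0.5192, -0.2986, 0.0932]
tcp_rot: [-2.365, -2.066, -0.0]
force: [-0.3, 0.4, 0.1]
gripper_width: 0.0857
grasp_force: 0.0
```

Call:
{"op": "apply_moves", "data": {"rows": [0,0,0,0,1,0,0,0,0,1,0,0,0,0,1,0,0,0,0,1,0,0,0,0,1,0,0,0,0,1], "squeeze": 50}}

```text
time: 5.2
ee_pos: [0.519, -0.2997, 0.0937]
tcp_rot: [2.367, 2.065, 0.001]
force: [-0.5, 1.0, 5.9]
gripper_width: 0.0251
grasp_force: 53.5
```

Call:
{"op": "apply_moves", "data": {"rows": [-5,0,-8.7,0,1,-10,0,-17.3,0,1,-10,0,-17.3,0,1,-10,0,-17.3,0,1,-15,0,-26,0,1,-15,0,-26,0,1,0,0,0,0,1,0,0,0,0,1]}}

```text
time: 6.2
ee_pos: [0.5098, -0.3632, 0.2051]
tcp_rot: [-2.366, -2.065, -0.0]
force: [0.1, 0.6, -3.6]
gripper_width: 0.0256
grasp_force: 52.6
```

Run:
```python
from h import *;from rig import arm
o=arm.get_obs();print(o["time"],to(o,[.49,-.14,.2],-8.0),o["ee_pos"],o["gripper_width"],o["grasp_force"],o["moment"].round(2),o["force"].round(1))
w=arm.get_image("wrist");s=arm.get_image("scene")
cv2.imwrite("pics/l1.png",np.hstack([cv2.resize(w["frame"],(400,300)),cv2.resize(s["frame"][60:260,60:327],(400,300))])[...,::-1])
```

```text
6.2 (array([218.4, -49.9,   5.4]), np.float64(-7.78), np.float64(0.09), np.float64(0.21751306651232483)) [ 0.50983465 -0.363157    0.20511567] 0.025590608375667505 52.57888913154602 [-0.02  0.03 -0.02] [ 0.1  0.6 -3.6]
```

View pics/l1.png

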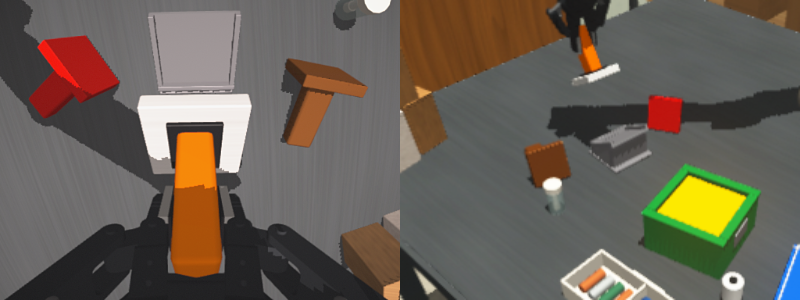

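The pictures show the tamper held clear of the dock, still leaning 30° in the fingers. The tool can only point down, so I'll right the tamper by pivoting it about its low edge on the bare table. Then I'll regrip it square.

Call:
{"op": "apply_moves", "data": {"rows": [42.5,-13.4,0,0,1,42.5,-13.4,0,0,1,42.5,-13.4,0,0,1,42.5,-13.4,0,0,1,0,0,40,0,1,0,0,40,0,1,0,0,30,0,1,0,0,15,0,1,0,0,0,0,1]}}

```text
time: 7.42
ee_pos: [0.4794, -0.188, 0.0801]
tcp_rot: [-2.366, -2.064, 0.002]
force: [-0.6, 0.4, -3.8]
gripper_width: 0.0252
grasp_force: 50.7
```

Call:
{"op": "apply_moves", "data": {"rows": [0,0,4,0,1,0,0,4,0,1,0,0,0,0,1], "squeeze": 25}}

```text
time: 7.8
ee_pos: [0.4802, -0.1883, 0.0731]
tcp_rot: [2.367, 2.065, 0.001]
force: [0.1, -0.1, -2.6]
gripper_width: 0.0255
grasp_force: 50.7
```

Call:
{"op": "apply_moves", "data": {"rows": [0,0,2,0,1,0,0,2,0,1,0,0,0,0,1], "squeeze": 20}}

```text
time: 8.18
ee_pos: [0.48, -0.1883, 0.0687]
tcp_rot: [-2.367, -2.065, 0.0]
force: [-0.8, -0.4, -2.8]
gripper_width: 0.0255
grasp_force: 50.7
```

Call:
{"op": "apply_moves", "data": {"rows": [0,0,2,0,0.8,0,0,2,0,0.75], "squeeze": 20}}

```text
time: 8.43
ee_pos: [0.4804, -0.1888, 0.0672]
tcp_rot: [-2.367, -2.064, -0.003]
force: [-12.5, 4.4, 47.0]
gripper_width: 0.0256
grasp_force: 57.1
```

Call:
{"op": "apply_moves", "data": {"rows": [0,0,-1.5,0,0.72,7.6,0,-0.2,0,0.72,7.5,0,0.4,0,0.72], "squeeze": 20}}

```text
time: 8.8
ee_pos: [0.483, -0.1749, 0.0671]
tcp_rot: [2.366, 2.062, 0.001]
force: [-1.2, -3.9, 4.8]
gripper_width: 0.0253
grasp_force: 52.2
```

Call:
{"op": "apply_moves", "data": {"rows": [7.5,0,1.1,0,0.71,7.4,0,1.8,0,0.71,7.2,0,2.4,0,0.71,6.9,0,3,0,0.71]}}

```text
time: 9.3
ee_pos: [0.4872, -0.1452, 0.0585]
tcp_rot: [2.366, 2.063, 0.001]
force: [-0.8, -2.9, 5.2]
gripper_width: 0.0257
grasp_force: 53.3
```

Run:
```python
from h import *;from rig import arm
o=arm.get_obs();print(o["time"],o["ee_pos"],o["gripper_width"],o["grasp_force"],o["moment"].round(2),o["force"].round(1))
w=arm.get_image("wrist");s=arm.get_image("scene")
cv2.imwrite("pics/l2.png",np.hstack([cv2.resize(w["frame"],(400,300)),cv2.resize(s["frame"][60:260,60:327],(400,300))])[...,::-1])
```

```text
9.3 [ 0.48717785 -0.14521251  0.05847504] 0.025680804091519814 53.325331807136536 [-1.09  0.23 -0.03] [-0.8 -2.9  5.2]
```

View pics/l2.png

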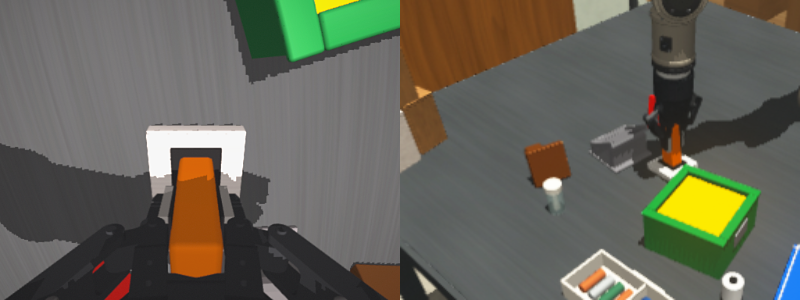

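The tamper is nearly upright. I'll open the fingers so it settles flat, then measure and regrip.

Call:
{"op": "apply_moves", "data": {"rows": [0,0,0,0,0.5,0,0,0,0,0.3,0,0,0,0,0.3,0,0,0,0,0.3,0,0,0,0,0.3]}}

```text
time: 10.02
ee_pos: [0.486, -0.1447, 0.0579]
tcp_rot: [-2.367, -2.065, -0.0]
force: [0.7, 0.6, -0.2]
gripper_width: 0.06
grasp_force: 0.0
```

Run:
```python
from h import *;from rig import arm;import pickle
o=arm.get_obs();R=Ro.from_rotvec(o["tcp_rot"]).as_matrix()
print(o["time"],o["ee_pos"],o["gripper_width"])
d={n:arm.get_image(n) for n in("wrist","scene","top")};pickle.dump((d,o),open("w2.pkl","wb"))
w=d["wrist"]
# pad top face (white) square 76 at z=.014: far corners; handle foot
im=w["frame"][...,::-1].copy()
g0=[o["ee_pos"][0],o["ee_pos"][1],0,1.431]
def tam(p):
    pad=np.array([[x,y,z] for x in(-.038,.038) for y in(-.038,.038) for z in(0,.014)])@Rz(p[2]).T+[p[0],p[1],0]
    return pad,handle([p[0],p[1],0,p[2]],0)
for q in np.vstack(tam([g0[0],g0[1],1.431])): cv2.circle(im,tuple(int(round(v)) for v in proj(w,[q])[0]),1,(255,0,255),-1)
cv2.imwrite("pics/w2.png",cv2.resize(im,(800,600),interpolation=cv2.INTER_CUBIC))
```

```text
10.025 [ 0.48601513 -0.14465602  0.05786708] 0.06003952658397119
```

View pics/w2.png

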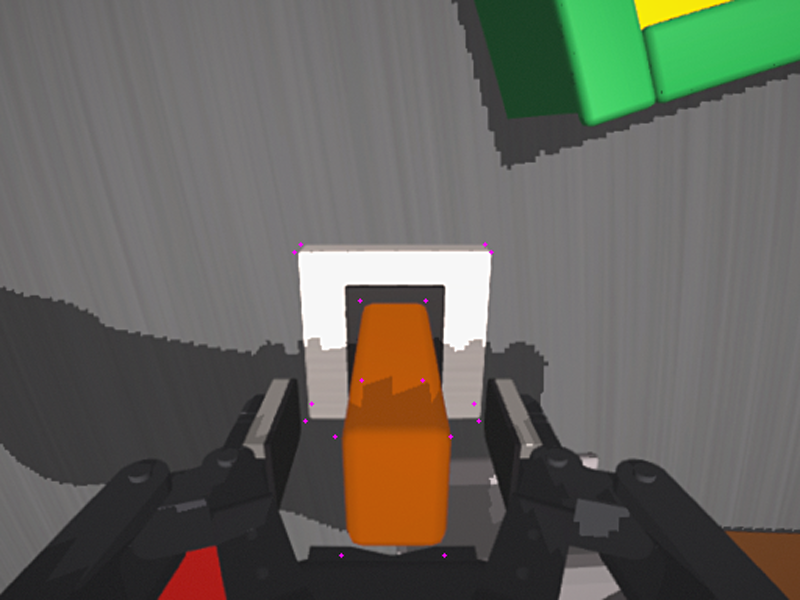

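The tamper stands flat on the table. Its pad edges at (300–490, 250) match the projected model centred on the TCP to about 1–2 mm. Regripping firmly, lifting and turning to the tub's yaw.

Call:
{"op": "apply_moves", "data": {"rows": [0,0,0,0,1,0,0,0,0,1,0,0,0,0,1,0,0,0,0,1], "squeeze": 100}}

```text
time: 10.68
ee_pos: [0.4862, -0.1447, 0.058]
tcp_rot: [2.367, 2.065, 0.0]
force: [0.7, -0.0, 1.4]
gripper_width: 0.025
grasp_force: 97.9
```

Call:
{"op": "apply_moves", "data": {"rows": [0,0,-20,0,1,0,0,-40,0,1,0,0,-40,0,1,0,0,-20,-9.7,1,0,0,0,-9.7,1,0,0,0,0,1]}}

```text
time: 11.42
ee_pos: [0.4854, -0.1444, 0.1776]
tcp_rot: [-1.987, -2.432, -0.0]
force: [-0.2, -0.4, -2.6]
gripper_width: 0.0248
grasp_force: 99.1
```

Run:
```python
from h import *;from rig import arm
o=arm.get_obs();print(o["time"],to(o,[.601,.024,.178],11.35),o["ee_pos"],o["gripper_width"],o["grasp_force"],o["moment"].round(2),o["force"].round(1))
```

```text
11.425 (array([142. , 146.9,  -0.4]), np.float64(11.52), np.float64(0.06), np.float64(0.17071823521021656)) [ 0.48540724 -0.14444451  0.17760727] 0.024792412319768045 99.07005786895752 [-0.06  0.01  0.01] [-0.2 -0.4 -2.6]
```

Call:
{"op": "apply_moves", "data": {"rows": [35.5,36.7,0,0,1,35.5,36.7,0,0,1,35.5,36.7,0,0,1,35.5,36.8,0,0,1,0,0,0,0,1,0,0,0,0,1]}}

```text
time: 12.18
ee_pos: [0.6004, 0.0235, 0.1768]
tcp_rot: [-1.988, -2.431, 0.004]
force: [0.2, -0.7, -2.9]
gripper_width: 0.0249
grasp_force: 99.7
```

Run:
```python
from h import *;from rig import arm
o=arm.get_obs();print(o["time"],to(o,[.601,.024,.178],11.35),o["ee_pos"])
w=arm.get_image("wrist");im=w["frame"][...,::-1].copy()
yaw=np.radians(11.35+.0)
for q in np.vstack([square(.122,.089)([.601,.024,yaw]),square(.156,.089)([.601,.024,yaw])]):cv2.circle(im,tuple(int(round(v)) for v in proj(w,[q])[0]),1,(255,0,255),-1)
e=o["ee_pos"]
for z in(.0,.014):
  for q in square(.076,e[2]-.058+z)([e[0],e[1],yaw]):cv2.circle(im,tuple(int(round(v)) for v in proj(w,[q])[0]),1,(255,0,0),-1)
cv2.imwrite("pics/w3.png",cv2.resize(im,(800,600),interpolation=cv2.INTER_CUBIC))
```

```text
12.175 (array([ 0.4,  0.7, -1.2]), np.float64(11.47), np.float64(0.16), np.float64(0.11672633710796276)) [0.60041098 0.02345301 0.17677305]
```

View pics/w3.png

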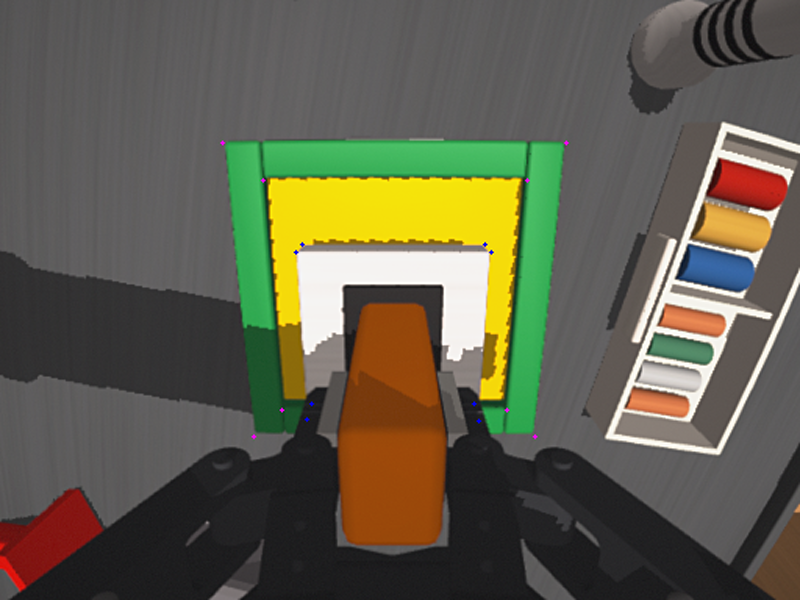

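The tub opening (corners at (267,177), (526,177), near edge y≈403) and pad sit within about 1–2 mm of the model, centred. I add a 1 mm correction and go down.

Call:
{"op": "apply_moves", "data": {"rows": [1.4,0.7,15,0,1,0,0,15,0,1,0,0,7,0,1,0,0,3,0,1,0,0,3,0,1,0,0,0,0,1]}}

```text
time: 12.98
ee_pos: [0.602, 0.0254, 0.1351]
tcp_rot: [1.985, 2.434, 0.001]
force: [0.6, -1.6, -2.3]
gripper_width: 0.0254
grasp_force: 99.9
```

Call:
{"op": "apply_moves", "data": {"rows": [0,0,4,0,1,0,0,4,0,1,0,0,4,0,1,0,0,4,0,1,0,0,0,0,1]}}

```text
time: 13.6
ee_pos: [0.6023, 0.0255, 0.1192]
tcp_rot: [1.985, 2.434, 0.001]
force: [0.5, 0.3, 0.9]
gripper_width: 0.0253
grasp_force: 100.3
```

Call:
{"op": "apply_moves", "data": {"rows": [0,0,2,0,1,0,0,2,0,1,0,0,1,0,1,0,0,0,0,1]}}

```text
time: 14.1
ee_pos: [0.6023, 0.0255, 0.1144]
tcp_rot: [1.985, 2.434, 0.001]
force: [-1.7, -0.8, 5.0]
gripper_width: 0.0249
grasp_force: 100.8
```

Call:
{"op": "apply_moves", "data": {"rows": [0,0,1,0,1,0,0,0.5,0,1,0,0,0,0,1]}}

```text
time: 14.48
ee_pos: [0.6023, 0.0255, 0.1127]
tcp_rot: [1.985, 2.434, 0.001]
force: [-0.7, 0.5, 3.9]
gripper_width: 0.0248
grasp_force: 100.6
```

Call:
{"op": "apply_moves", "data": {"rows": [0,0,1,0,1,0,0,0.5,0,1,0,0,0,0,1]}}

```text
time: 14.85
ee_pos: [0.6024, 0.0255, 0.1117]
tcp_rot: [1.985, 2.434, 0.002]
force: [-0.8, -0.4, 9.0]
gripper_width: 0.0248
grasp_force: 101.4
```

Call:
{"op": "apply_moves", "data": {"rows": [0,0,0.8,0,1,0,0,0,0,1]}}

```text
time: 15.1
ee_pos: [0.6025, 0.0256, 0.1113]
tcp_rot: [1.985, 2.434, 0.002]
force: [-2.1, 1.2, 12.7]
gripper_width: 0.0252
grasp_force: 101.8
```

Call:
{"op": "apply_moves", "data": {"rows": [0,0,0.6,0,1,0,0,0,0,1]}}

```text
time: 15.35
ee_pos: [0.6025, 0.0256, 0.111]
tcp_rot: [1.985, 2.434, 0.002]
force: [-1.5, 0.5, 15.6]
gripper_width: 0.0252
grasp_force: 102.1
```

Call:
{"op": "apply_moves", "data": {"rows": [0,0,1,0,1,0,0,0.8,0,1,0,0,0,0,1,0,0,0,0,1]}}

```text
time: 15.85
ee_pos: [0.6026, 0.0255, 0.1101]
tcp_rot: [1.985, 2.434, 0.003]
force: [-3.4, 0.5, 23.2]
gripper_width: 0.0247
grasp_force: 103.1
```

Run:
```python
from rig import arm
o=arm.get_obs();print(o["ee_pos"],o["force"].round(1),o["moment"].round(2))
```

```text
[0.60261264 0.02553001 0.11007468] [-3.4  0.5 23.2] [-0.19  1.79  0.04]
```

Call:
{"op": "apply_moves", "data": {"rows": [0,0,1,0,1,0,0,0,0,1,0,0,-1.5,0,1,0,0,-2,0,1,0,0,-2,0,1,0,0,-2,0,1]}}

```text
time: 16.6
ee_pos: [0.602, 0.0255, 0.1143]
tcp_rot: [1.985, 2.434, 0.001]
force: [-0.5, -0.8, -2.4]
gripper_width: 0.0251
grasp_force: 99.9
```

Call:
{"op": "apply_moves", "data": {"rows": [0,0,-10,0,1,0,0,-30,0,1,0,0,-40,0,1,0,0,-40,0,1,0,0,0,0,1]}}

```text
time: 17.23
ee_pos: [0.6032, 0.0254, 0.237]
tcp_rot: [1.984, 2.432, 0.006]
force: [0.7, -0.1, -3.7]
gripper_width: 0.0247
grasp_force: 99.9
```

Run:
```python
from h import *;from rig import arm;import pickle
o=arm.get_obs();print(o["time"],to(o,[.5588,.2655,.21],17.5),o["ee_pos"],o["force"].round(1))
d={n:arm.get_image(n) for n in("wrist","scene","top")};pickle.dump((d,o),open("w4.pkl","wb"))
w=d["wrist"]["frame"];s=d["scene"]["frame"]
cv2.imwrite("pics/p1.png",np.hstack([cv2.resize(w,(400,400)),cv2.resize(s[150:260,205:315],(400,400),interpolation=cv2.INTER_CUBIC)])[...,::-1])
```

```text
17.225 (array([244.1,   4.7,  27. ]), np.float64(11.6), np.float64(0.27), np.float64(-5.90104336092179)) [0.60315598 0.02542541 0.23698658] [ 0.7 -0.1 -3.7]
```

View pics/p1.png

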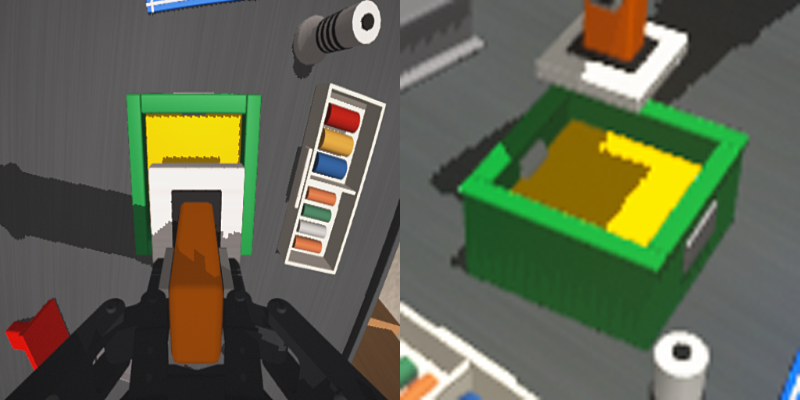

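The plate sits low in the tub and looks level. The force also fell away within 4 mm of backing off, so the catches hold. Now to the mat.

Call:
{"op": "apply_moves", "data": {"rows": [40.7,0.8,0,0,1,40.7,0.8,0,0,1,40.7,0.8,0,0,1,40.7,0.8,0,0,1,40.7,0.8,0,0,1,40.7,0.8,0,0,1,0,0,0,-5.9,1,0,0,0,0,1]}}

```text
time: 18.38
ee_pos: [0.5562, 0.2655, 0.2322]
tcp_rot: [-1.857, -2.533, 0.006]
force: [-0.3, -1.3, -2.9]
gripper_width: 0.0249
grasp_force: 99.8
```

Run:
```python
from h import *;from rig import arm;import pickle
o=arm.get_obs();print(o["time"],to(o,[.5588,.2655,.064],17.5),o["ee_pos"],o["force"].round(1))
d={n:arm.get_image(n) for n in("wrist","top")}
t=d["top"];yt=biggest(mask(t,22,34),np.array((385,297))*.64)
print("yellow",(yt>0).sum(),cv2.minAreaRect(cv2.findNonZero(yt)))
w=d["wrist"]["frame"];s=t["frame"]
cv2.imwrite("pics/m1.png",np.hstack([cv2.resize(w,(400,300)),cv2.resize(s[140:245,200:340-0],(400,300),interpolation=cv2.INTER_CUBIC)])[...,::-1])
```

```text
18.375 (array([ -0.6,   3.1, 168.2]), np.float64(17.51), np.float64(0.21), np.float64(0.005771643513241997)) [0.55619107 0.26546667 0.23222177] [-0.3 -1.3 -2.9]
yellow 2778 ((245.78907775878906, 189.6470947265625), (53.183963775634766, 53.35280227661133), 78.31063079833984)
```

View pics/m1.png

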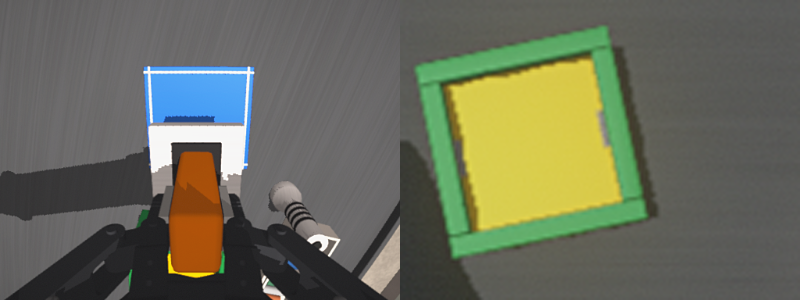

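From above, the plate shows evenly recessed, with a grey catch over each side at (460,155) and (605,128). The tamper is over the mat. Lowering.

Call:
{"op": "apply_moves", "data": {"rows": [0,3,45,0,1,0,0,45,0,1,0,0,40,0,1,0,0,25,0,1,0,0,8,0,1,0,0,2,0,1,0,0,0,0,1,0,0,0,0,1]}}

```text
time: 19.48
ee_pos: [0.5609, 0.2669, 0.0703]
tcp_rot: [1.857, 2.533, 0.003]
force: [0.5, 0.7, -3.4]
gripper_width: 0.0251
grasp_force: 99.6
```

Call:
{"op": "apply_moves", "data": {"rows": [0,0,2,0,1,0,0,0.5,0,1,0,0,0,0,1]}}

```text
time: 19.85
ee_pos: [0.5602, 0.2666, 0.0667]
tcp_rot: [-1.857, -2.534, 0.0]
force: [0.4, -0.0, -4.7]
gripper_width: 0.025
grasp_force: 99.6
```

Call:
{"op": "apply_moves", "data": {"rows": [0,0,1.5,0,1,0,0,0.5,0,1,0,0,0,0,1]}}

```text
time: 20.23
ee_pos: [0.5602, 0.2666, 0.0646]
tcp_rot: [-1.858, -2.533, 0.0]
force: [0.1, -0.3, -3.5]
gripper_width: 0.0249
grasp_force: 99.6
```

Call:
{"op": "apply_moves", "data": {"rows": [0,0,0.7,0,1,0,0,0,0,1]}}

```text
time: 20.48
ee_pos: [0.5603, 0.2666, 0.0641]
tcp_rot: [1.858, 2.533, 0.0]
force: [0.6, -0.6, -1.5]
gripper_width: 0.0249
grasp_force: 99.7
```

Contact at 64 mm, as expected. Releasing and retreating straight up.

Call:
{"op": "apply_moves", "data": {"rows": [0,0,0.3,0,0.6,0,0,0,0,0.4,0,0,0,0,0.2,0,0,0,0,0.1,0,0,-10,0,0.1,0,0,-30,0,0.1,0,0,-50,0,0.1,0,0,-50,0,0.1,0,0,-40,0,0.1,0,0,0,0,0.1,0,0,0,0,0.1]}}

```text
time: 21.85
ee_pos: [0.5598, 0.2665, 0.2436]
tcp_rot: [-1.857, -2.533, 0.0]
force: [-0.6, -0.3, -0.4]
gripper_width: 0.0771
grasp_force: 0.0
```

Run:
```python
from h import *;from rig import arm
o=arm.get_obs();print(o["time"],o["ee_pos"],o["force"].round(1),o["gripper_width"])
s=arm.get_image("scene");w=arm.get_image("wrist")
cv2.imwrite("pics/e1.png",np.hstack([cv2.resize(w["frame"],(400,300)),cv2.resize(s["frame"][140:320,180:420],(400,300),interpolation=cv2.INTER_CUBIC)])[...,::-1])
```

```text
21.85 [0.55977565 0.26647785 0.24355297] [-0.6 -0.3 -0.4] 0.07714277488753576
```

View pics/e1.png

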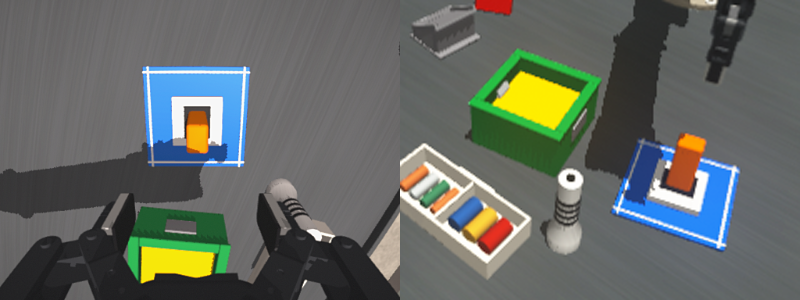

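The tamper stands upright near the middle of the mat (scene (685,175)). The plate is down, and the flashlight and tray look undisturbed. Handing in.

```bash
python3 -c "
from rig import arm
print(arm.hand_in())"
```

```text
the job is handed in; nothing more can be done
None
```

I handed the job in at about 22 s; no verdict came back, but the last pictures showed the plate latched down level, the tamper standing released on the mat and the flashlight and tray in place; the vial was out of that last view, but the arm never went near it.

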